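# Probe the recess of a mounted specimen and lock the depth gauge

### The arm

A 6-joint arm with a two-finger parallel gripper is mounted at the origin on a cart in front of the work surface, level with it; the furniture and walls round the work are solid. World frame = base frame: x ahead of the robot, y to its left, z up, the work surface at z = 0. Lengths are in m, angles in rad, forces in N, time in s.
With the tool pointing down it reaches from about 0.25 to 0.8 m from the base axis. Payload 8.5 kg.
Tool frame: the origin (TCP) lies at the very end of the fingers, on their centre line; the grasp point (between the pads) lies 19 mm behind it (r.grip_depth is the distance from the TCP to the grasp point, in m); z points along the fingers, y is the line along which they close (so a half turn about z gives the same grasp; the last joint's range is limited). The gripper opens to 85 mm and grips with 20 to 120 N. Pads are 22 mm wide; open, the fingers measure 114 mm over their backs; the gripper's body (76 mm by 85 mm) begins 54 mm behind the grasp point. The pads swing forward as they close: fully open they stand 13 mm farther back than shut.
Start: joints at [0, 0.238, -0.013, 1.319, 0, 1.571], TCP at [0.525, -0, 0.231] pointing down, gripper open.
Joint ranges: [-2.66, 2.66], [-1.03, 1.9], [-1.14, 1.46], [-1.82, 2.27], [-1.45, 1.34], [-3.14, 3.14]. Speed limits (rad/s): [2.22, 2.22, 2.79, 3.14, 3.14, 3.14].

### API

Orientations are given as a unit quaternion [w, x, y, z].
In Python, from station import sensors, optics, order, r gives the robot as it stands.
- The arm moves only by the tool jog_arm, never from a script. Its argument "deltas" is a list that holds one entry, the list of rows, each a list of 5 numbers: the shift along the tool's x, y, z in units of 1 m (1.0 is 1 m), then the turn about the tool's z in units of 90 degrees (1.0 is 90 degrees), then the closure, from 0 (fully open) to 1 (shut). A call has exactly 8 rows; each row shifts and turns the commanded pose from where the row before left it, along the tool's axes as they then stand; what a row does not reach is not made up. A row lasts 1/10 s, in which the tool goes at most 50 mm and 8.59 degrees, less where a joint would pass 70% of its speed; a pose out of reach is approached as far as the arm can. A call with a number of a shift or a turn outside -1 to 1 is refused whole. A call with a gripper value outside its range is refused whole. The fingers move at their own pace and stop on an object; the grip force is fixed at half the most. Time passes only in rows, so rows that do not move let the fingers close, or fill a call up. It gives the time, the measured TCP pose, the force, the opening and the grip force at its end, in the units of the state.
- sensors.get_obs(): the state, without advancing time (a new reading comes with each control period).
- optics.camera(name): name is "scene" or "side" or "wrist"; returns the picture (384x512x3 uint8, blue, green, red); there is no depth.
- optics.calibration(name): a dict with "intrinsics" (3x3 intrinsics, pixels), "R" (3x3) and "t" (3): a world point X has camera coordinates R X + t. Camera axes: x right, y down, z forward; pixel columns grow to the right and rows downward; lengths in m; the calibration is good to about 2 mm. The wrist camera is an equidistant fisheye: a pixel r from the principal point sees the ray r / f radians off the axis. A picture is of the moment at which its call begins: read the wrist's pose just before it. calibration takes no time and is no camera call; for the wrist camera it gives the pose at the moment of the call.
- order.hand_in(): hands the job in; it is judged then, once.
The state is a dict: "time_s": time; "joint_pos": joint angles; "joint_velocities": joint speeds; "joint_torque": joint torques, N m; "ee_pos": TCP position; "tcp_rot": TCP orientation; "wrist_force": force on the tool from outside, world axes, zero at the start; "torque": the same for the moment, N m; "finger_gap": opening from 0.0 (shut) to 1.0 (fully open); "gripper_force": force on a finger pad.
Only numpy, scipy, OpenCV 4.12 (cv2) and the standard library are available. Lean on these libraries where they do the work, as an engineer would, in place of code of your own. Each camera call takes 0.05 s, during which the arm holds its last target. There are 200 camera calls.

### The job

Before polishing we need to know how far the specimen lies below the rim of its polishing fixture. Set the depth gauge squarely on the fixture with its foot flat on the rim, push the probe down by its black head just until it touches the specimen, gently because its face is delicate, then swing the red-pinned lever all the way over so that the probe is locked there. Leave the gauge standing on the fixture and the other things where they are.

Things in the scene. Friction and masses are not known exactly. Their poses are not given: they have to be found in the camera images.
- fixture: Polishing fixture, fixed to the worktop: upright aluminium block 64 mm (its x) by 56 mm (its y), its flat top (rim) 58 mm above the worktop, on a dark steel flange 104 x 92 x 10 mm; brass height screw low on its -x face. A round bore 36 mm wide goes down from the middle of the rim; the specimen lies in it. Origin under the centre of the flange at worktop height, z up.
- fixture_rim (a point): Centre of the bore's mouth in the plane of the rim, axes as the fixture's. The specimen in the bore is a red mount 34 mm across with a polished flat face; its height was set with the screw, so the face lies anywhere from 17 to 37 mm below this point and must be found by touch. It does not give. Press it with a few newtons, at most 20 N.
- gauge: Depth gauge, loose, about 0.7 kg in all, standing upright on the worktop. Steel foot plate 77 mm (its x) by 69 mm (its y) by 10 mm; a grey guide 24 mm wide stands on it up to 40 mm above the plate's underside. The lever is at its -x end. Origin at the centre of the plate's flat underside: 8 mm above the worktop at the start, in the plane of the rim when seated; z up.
- foot_lips (a point): Middle of the foot at the lower edge of its lips, 8 mm under the gauge's origin. Four flared lips hang below the plate, one along each side; over the 64 x 56 mm block they leave 1.5 mm play to each side at the top and 3 mm at their lower edges, so the foot goes on either way round, its x along the fixture's x.
- probe: Probe of the gauge: a graduated rod 8 mm thick, sliding up and down in the guide, with a black square head 16 x 16 x 20 mm on top, sides along the gauge's x and y. Origin at the head's centre, 105 mm above the gauge's origin when drawn up to the stop. It can go down 48 mm from there; at the start it is up to 4 mm down. Friction about 1.5 N either way; it stays where left.
- probe_tip (a point): The probe's steel tip, 103 mm below the centre of its head; drawn up, it ends 2 mm above the foot's underside. When the gauge is lifted by the head, the probe draws up to its upper stop and the gauge hangs from it; when the foot has landed, pushing on makes the probe slide down.
- lock_lever (a joint): Angle of the cam lever that locks the probe, rad: 0 open, 1.25 fully over at its stop (over 1.1 is locked). It turns counterclockwise from above as it locks. At 0 it points 50 degrees off the gauge's -x direction towards its +y, at 1.25 22 degrees off it towards -y. It stays where left, starts to bite at about 0.7 and takes up to about 4 N at the pin.
- lever_axis (a point): Upright axis of the lever, 24 mm from the probe's axis in the gauge's -x direction, 12 mm above the foot's underside.
- lever_pin (a point): Middle of the upright red pin at the end of the lever, 46 mm from the lever's axis: 12 mm thick, from 17 to 42 mm above the foot's underside, this point at 30 mm. The lever's flat arm, 5 mm thick, is just below the pin. The pin can be taken between the fingers from above and led round, or pushed.
- petri_dish: Closed petri dish, 91 mm wide, 15 mm high, bystander. Origin under its centre.
- oil_bottle: Small brown bottle with black cap, 30 mm wide, 73 mm high, bystander. Origin under its centre.
- coverslip_box_1: Small white box 32 x 54 x 15 mm, bystander. Origin under its centre.
- objective_canister: Black screw canister 38 mm wide, 60 mm high, bystander. Origin under its centre.
- spare_eyepiece: Black eyepiece 34 mm wide, 42 mm high, bystander. Origin under its centre.
- bench_timer: White three-key timer 59 x 72 x 20 mm, bystander. Origin under its centre.
Things that resemble listed ones, but are neither listed nor needed, are in the scene too. Leave any green look-alike of the gauge alone.

How it is judged:
On the way, in this order (a step that is already met when the one before it is completed fails the run):
1. the gauge sits flat on the fixture's rim, centred over the bore (horizontal distance between gauge and fixture_rim below 0.005 m and z of gauge in the frame of fixture_rim below 0.0015 m and angle between gauge's own z axis and vertical below 0.03 rad), for 0.1 s.
2. the probe is down on the specimen, with the gauge still seated and the lever still open (all of step 1 and contact force between probe and fixture above 0.1 N and z of probe_tip in the frame of fixture_rim below -0.012 m and value of joint lock_lever below 0.6 rad), for 0.2 s.
3. the lever is fully over with the probe still touching (all of step 1 and contact force between probe and fixture above 0.1 N and value of joint lock_lever above 1.1 rad), for 0.2 s.
At the end, for the whole second after the job is handed in: The gauge stands still on the fixture, its origin within 5 mm of the bore's axis and no more than 1.5 mm above the plane of the rim, tilted by less than 0.03 rad; the probe's tip is inside the bore and touches the specimen (contact force over 0.1 N); the lever is locked (over 1.1 rad) (all of step 3 and z of probe_tip in the frame of fixture_rim below -0.012 m and linear speed of gauge below 0.01 m/s).
It fails at once if the probe presses the specimen or the fixture with more than 20 N (contact force between probe and fixture above 20 N).
It fails at once if one of the bystanders is shifted by more than 15 mm (distance of any of petri_dish, oil_bottle, coverslip_box_1, objective_canister, spare_eyepiece, bench_timer from where it was at the start of the episode above 0.015 m).
It also fails if it takes over 51 s, if anything falls off the work surface, if the arm or the gripper's body presses on something with over 40 N, if the wrist force passes 120 N, or if a joint passes its speed limit or range.

## Working session

There is one attempt and no reset: what is moved stays moved. The work goes in short steps, Python scripts to look and compute and a tool call to move; the robot and the scene stay as the last step left them, time stands still between calls to the robot, and variables do not carry over. Pictures are saved under pics/ and viewed, at most 12 in all, crops included, and the job is handed in when it is done.

Besides the shell and the picture viewer there is one more tool, called after "Request:" by a JSON object that holds its "method" and its "body", one argument or row to a line. jog_arm: Moves the arm, as the interface text tells. Shifts and turns lie within -1 to 1; 1 stands for 1 m of shift or 90 degrees of turn. Its arguments: {"type":"object","properties":{"deltas":{"type":"array"}},"required":["deltas"]}

```bash
mkdir -p pics; ls; python3 - <<'E'
from station import sensors, optics, order, r
import cv2, numpy as np
np.set_printoptions(precision=4,suppress=True)
for n in ["scene","side","wrist"]:
    c=optics.calibration(n); im=optics.camera(n)
    cv2.imwrite(f"pics/{n}0.png",im)
    print(n,c["intrinsics"].tolist(),c["R"].round(4).tolist(),c["t"].round(4).tolist())
a=cv2.imread("pics/scene0.png"); b=cv2.imread("pics/side0.png")
print(sensors.get_obs())
E
```

```text
pics
scene [[404.8337945773013, 0.0, 245.75483747877325], [0.0, 404.8337945773013, 183.83163754445755], [0.0, 0.0, 1.0]] [[0.707, -0.7068, -0.024], [-0.3254, -0.2951, -0.8984], [0.6279, 0.643, -0.4386]] [-0.2782, 0.2939, 0.72]
side [[393.1554889504917, 0.0, 253.6477386498273], [0.0, 393.1554889504917, 193.27779857966857], [0.0, 0.0, 1.0]] [[-0.998, -0.0623, -0.0048], [-0.0228, 0.4347, -0.9003], [0.0582, -0.8984, -0.4353]] [0.5234, 0.041, 1.3511]
wrist [[297.3186396354542, 0.0, 254.08370356505787], [0.0, 297.3186396354542, 197.29116016971344], [0.0, 0.0, 1.0]] [[1.0, 0.0014, -0.0025], [0.0022, -0.9488, 0.3159], [-0.0019, -0.3159, -0.9488]] [-0.524, -0.0419, 0.3807]
{'time_s': 0.15, 'joint_pos': array([ 0.    ,  0.2386, -0.014 ,  1.3192, -0.    ,  1.5708]), 'joint_velocities': array([-0.0003, -0.0032,  0.0037, -0.    ,  0.0012, -0.0008]), 'joint_torque': array([ -0.0006, -53.9078,  34.6597,   0.0145,  -0.    ,  -0.0001]), 'ee_pos': array([0.5247, 0.    , 0.2309]), 'tcp_rot': array([-0.0004,  0.7071,  0.7071, -0.0004]), 'wrist_force': array([ 0.0457, -0.0994, -0.638 ]), 'torque': array([-0.0465,  0.0331, -0.0168]), 'gripper_force': 0.0, 'finger_gap': 1.0013302731958762}
```

View pics/scene0.png

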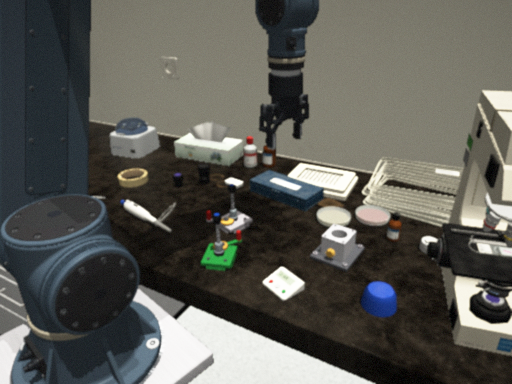

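View pics/side0.png

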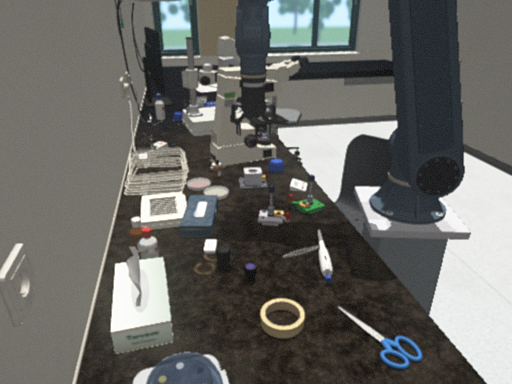

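View pics/wrist0.png

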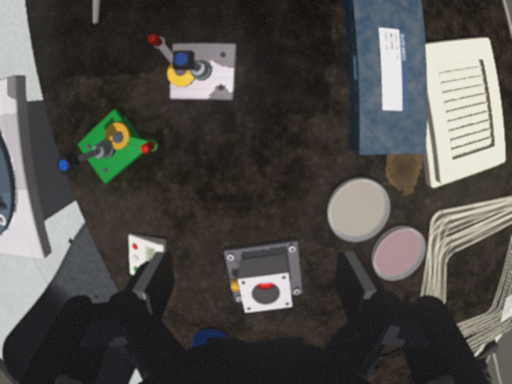

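The wrist view shows the gauge at top left: plate corners (172,44), (236,44), (235,100), (170,98), head (183,60), red pin (153,40). The fixture is at bottom centre, with rim bore (266,293) and screw (235,286) on its left. The green look-alike is at (115,145). The scene and side views confirm this layout.

```bash
cat > h.py <<'E'
from station import sensors, optics, order, r
import cv2, numpy as np
np.set_printoptions(precision=4,suppress=True)
def ray(c,uv):
    K=c["intrinsics"]; d=np.array([(uv[0]-K[0,2]),(uv[1]-K[1,2])])/K[0,0]
    th=np.hypot(*d); s=np.sin(th)/th if th>1e-9 else 1
    return np.array([d[0]*s,d[1]*s,np.cos(th)])
def back(c,uv,z):
    R=np.array(c["R"]);t=np.array(c["t"]); o=-R.T@t; d=R.T@ray(c,uv)
    return o+d*(z-o[2])/d[2]
def proj(c,X):
    p=np.array(c["R"])@X+c["t"]; th=np.arctan2(np.hypot(p[0],p[1]),p[2]); K=c["intrinsics"]
    return K[:2,2]+K[0,0]*th*p[:2]/max(np.hypot(p[0],p[1]),1e-9)
def shot(n,name):
    c=optics.calibration(n); im=optics.camera(n); cv2.imwrite(f"pics/{name}.png",im); return c,im
E
python3 - <<'E'
from h import *
c=optics.calibration("wrist"); im=cv2.imread("pics/wrist0.png")
print("plate",[back(c,p,.018)[:2] for p in [(172,44),(236,44),(235,100),(170,98)]])
print("head",back(c,(183,60),.12)[:2],"pin",back(c,(153,40),.05)[:2])
print("rimcorner",[back(c,p,.058)[:2] for p in [(238,277),(287,275),(292,308),(244,312)]])
print("bore",back(c,(266,293),.058)[:2])
print("flange",[back(c,p,.010)[:2] for p in [(225,250),(297,241),(301,295)]])
a=im[15:125,120:265]; b=im[225:335,200:330]
a=cv2.resize(a,None,fx=4.5,fy=4.5,interpolation=cv2.INTER_CUBIC)[:,:420]; b=cv2.resize(b,(380,495),interpolation=cv2.INTER_CUBIC)
E
```

```text
plate [array([0.4259, 0.1558]), array([0.5028, 0.1513]), array([0.5016, 0.0835]), array([0.4228, 0.0888])]
head [0.4641 0.1192] pin [0.4126 0.1561]
rimcorner [array([ 0.5041, -0.1297]), array([ 0.5659, -0.1268]), array([ 0.5759, -0.1817]), array([ 0.5108, -0.1882])]
bore [ 0.54   -0.1551]
flange [array([ 0.4839, -0.1169]), array([ 0.5832, -0.1028]), array([ 0.5958, -0.1962])]
```

Request:
{"method": "jog_arm", "body": {
  "deltas": [
    [[0.04,-0.02,0,0.03,0.3],[0.04,-0.02,0,0,0.3],[0.04,-0.02,0.01,0,0.3],[0,0,0.01,0,0.3],[0,0,0.01,0,0.3],[0,0,0,0,0.3],[0,0,0,0,0.3],[0,0,0,0,0.3]]
  ]
}}

```text
time_s: 0.95
ee_pos: [0.4694, 0.121, 0.2015]
tcp_rot: [0.0, 0.724, 0.69, 0.0]
wrist_force: [-0.5, -0.3, 0.6]
finger_gap: 0.699
gripper_force: 0.0
```

```bash
python3 - <<'E'
from h import *
o=sensors.get_obs(); print(o["ee_pos"],o["tcp_rot"],o["finger_gap"])
c,im=shot("wrist","w1")
for X in [(.4633,.1199,.12),(.4633,.1199,.018)]: print(proj(c,np.array(X)))
cv2.imwrite("pics/w1b.png",cv2.resize(im[80:384,100:420],(800,600)[:2] if 0 else (632,600),interpolation=cv2.INTER_CUBIC))
E
```

```text
[0.4694 0.121  0.2015] [0.0001 0.7242 0.6896 0.0001] 0.6990751711020863
[246.7445 206.7857]
[248.9509 175.5188]
```

View pics/w1b.png

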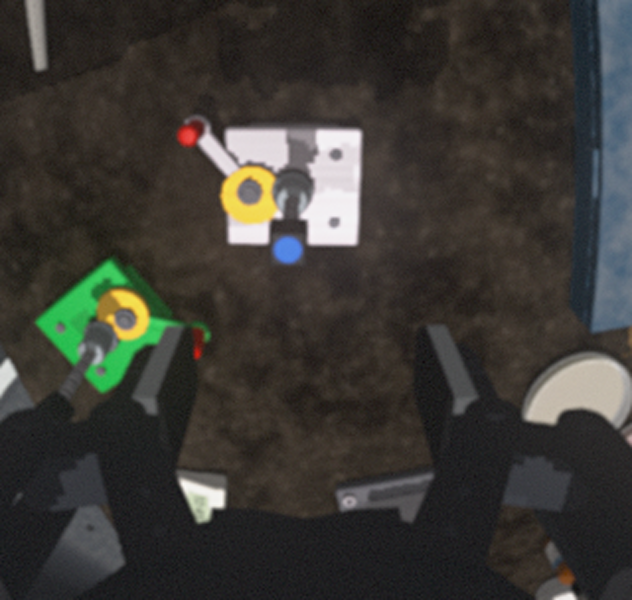

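The close view shows the plate corners at (226,129), (361,129), (358,245), (228,243) in the crop. The head's top (blue dot) is at (288,250), within a pixel of prediction, and the edges line up with the tool. The green look-alike is to the left, clear of the descent.

```bash
python3 - <<'E'
from h import *
c=optics.calibration("wrist"); s=1.975
f=lambda u,v,z: back(c,(u/s+100,v/s+80),z)[:2]
P=np.array([f(*p,.018) for p in [(226,129),(361,129),(358,245),(228,243)]]); print(P,P.mean(0))
for k in range(4):
    d=P[(k+1)%4]-P[k]; print(np.linalg.norm(d),np.degrees(np.arctan2(d[1],d[0])))
print("head",f(288,250,.121),"pin",f(188,134,.05), "green pin",f(197,345,.04))
E
```

```text
[[0.4268 0.1566]
 [0.5025 0.1528]
 [0.4992 0.084 ]
 [0.4224 0.0889]] [0.4627 0.1206]
0.07571732315085318 -2.8264374412150506
0.06889653852219746 -92.7052944619298
0.07695895634996319 176.3882951032949
0.06785039190218312 86.25414907530363
head [0.4626 0.1206] pin [0.4115 0.1598] green pin [0.4007 0.0328]
```

Request:
{"method": "jog_arm", "body": {
  "deltas": [
    [[-0.001,-0.007,0.02,0.005,0.3],[0,0,0.03,0,0.3],[0,0,0.03,0,0.3],[0,0,0.0275,0,0.3],[0,0,0,0,0.3],[0,0,0,0,0.9],[0,0,0,0,0.9],[0,0,0,0,0.9]]
  ]
}}

```text
time_s: 1.8
ee_pos: [0.4628, 0.1213, 0.0952]
tcp_rot: [0.001, 0.726, 0.687, 0.001]
wrist_force: [-0.7, -0.5, 1.0]
finger_gap: 0.197
gripper_force: 1.2
```

Request:
{"method": "jog_arm", "body": {
  "deltas": [
    [[0,0,0,0,0.9],[0,0,0,0,0.9],[0,0,-0.01,0,0.9],[0,0,-0.02,0,0.9],[0,0,-0.03,0,0.9],[0,0,-0.02,0,0.9],[0,0,0,0,0.9],[0,0,0,0,0.9]]
  ]
}}

```text
time_s: 2.6
ee_pos: [0.4613, 0.121, 0.1733]
tcp_rot: [-0.0, 0.726, 0.687, -0.0]
wrist_force: [-0.8, 1.1, -7.9]
finger_gap: 0.174
gripper_force: 62.4
```

Request:
{"method": "jog_arm", "body": {
  "deltas": [
    [[-0.02,0.001,-0.01,0,0.9],[-0.035,0.002,-0.01,0,0.9],[-0.04,0.002,0,0,0.9],[-0.04,0.002,0,0,0.9],[-0.04,0.002,0,0,0.9],[-0.04,0.002,0,0,0.9],[-0.04,0.002,0,0,0.9],[-0.025,0.0015,0,0,0.9]]
  ]
}}

```text
time_s: 3.4
ee_pos: [0.4595, -0.1615, 0.1919]
tcp_rot: [-0.001, 0.727, 0.687, -0.001]
wrist_force: [1.5, 2.3, -6.9]
finger_gap: 0.172
gripper_force: 62.5
```

Request:
{"method": "jog_arm", "body": {
  "deltas": [
    [[0,0,0,-0.04,0.9],[0,0,0,-0.04,0.9],[0,0,0,-0.039,0.9],[0,0,0,0,0.9],[0,0,0,0,0.9],[0,0,0,0,0.9],[0,0,0,0,0.9],[0,0,0,0,0.9]]
  ]
}}

```text
time_s: 4.2
ee_pos: [0.4608, -0.1592, 0.1937]
tcp_rot: [-0.0, 0.659, 0.752, -0.0]
wrist_force: [-0.6, 0.3, -6.5]
finger_gap: 0.174
gripper_force: 62.4
```

```bash
python3 - <<'E'
from h import *
o=sensors.get_obs(); print(o["ee_pos"],o["tcp_rot"],o["wrist_force"],o["torque"])
c,im=shot("wrist","w2"); np.save("w2c.npy",c,allow_pickle=True)
p=proj(c,np.array((.5395,-.156,.058))); print(p)
cv2.imwrite("pics/w2b.png",cv2.resize(im[100:320,180:420],(792,726),interpolation=cv2.INTER_CUBIC)[:600])
E
```

```text
[ 0.4608 -0.1592  0.1937] [-0.0001  0.6591  0.7521 -0.0001] [-0.5741  0.2518 -6.5186] [-0.0381 -0.0052 -0.0069]
[332.3796 193.604 ]
```

View pics/w2b.png

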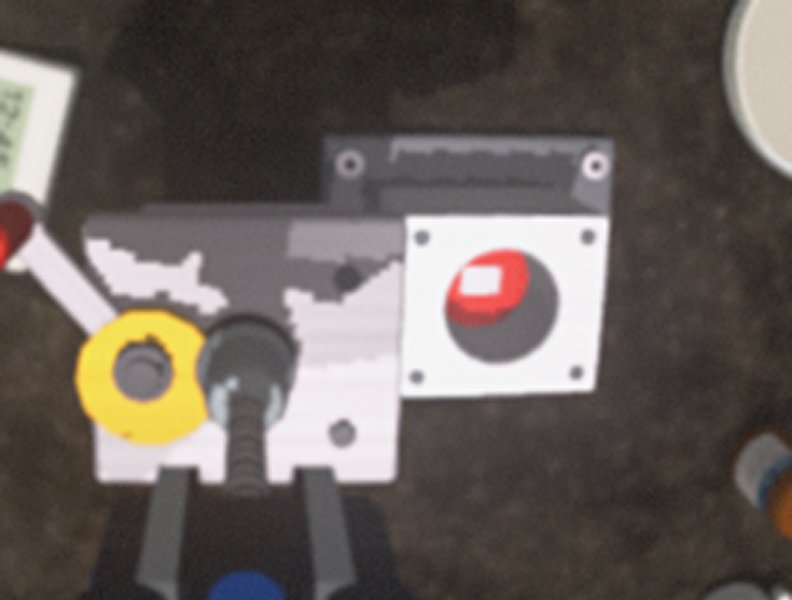

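The view shows the rim with corners (407,214), (608,214), (596,391) in the crop and its four holes, with the bore centred at (502,306). The hanging gauge's plate has its lower edge (97,482)–(396,482) and its right edge at 405→396, roughly parallel to the fixture.

```bash
python3 - <<'E'
from h import *
c=np.load("w2c.npy",allow_pickle=True).item(); s=3.3
f=lambda u,v,z: back(c,(u/s+180,v/s+100),z)[:2]
def ang(a,b): d=b-a; return np.degrees(np.arctan2(d[1],d[0])),np.linalg.norm(d)
H=np.array([f(*p,.058) for p in [(422,237),(588,237),(576,373),(416,377)]])
C=np.array([f(*p,.058) for p in [(608,214),(596,391),(402,397)]])
print("holes",H.mean(0),[ang(H[0],H[1]),ang(H[3],H[2]),ang(H[3],H[0]),ang(H[2],H[1])])
print("corn",(C[0]+C[2])/2,ang(C[1],C[0]),ang(C[2],C[1]))
print("bore",f(502,306,.058))
F=[f(*p,.01) for p in [(350,164),(595,164)]]; print("flange",ang(*F))
P=np.array([f(*p,.1145) for p in [(404,222),(396,482),(97,482)]])
print("plate",(P[0]+P[2])/2,ang(P[1],P[0]),ang(P[2],P[1]))
from scipy.spatial.transform import Rotation as Ro
o=sensors.get_obs();q=o["tcp_rot"];M=Ro.from_quat([q[1],q[2],q[3],q[0]]).as_matrix()
print(M, "tool yaw",np.degrees(np.arctan2(M[1,1],M[0,1])))
b=H.mean(0); d=np.r_[b-o["ee_pos"][:2],0]; print("tool delta",M.T@d)
E
```

```text
holes [ 0.5393 -0.1556] [(np.float64(8.530552050618484), np.float64(0.0519179543778533)), (np.float64(8.563133739028245), np.float64(0.05213086386807013)), (np.float64(98.39670287063356), np.float64(0.04421839264306085)), (np.float64(98.67266393678159), np.float64(0.044188763291042044))]
corn [ 0.5402 -0.1551] (np.float64(100.21303143983907), np.float64(0.0578390401233835)) (np.float64(8.710664277817328), np.float64(0.06386071804393763))
bore [ 0.539  -0.1551]
flange (np.float64(9.073397809405588), np.float64(0.08702620151672244))
plate [ 0.4606 -0.1612] (np.float64(99.03431335698906), np.float64(0.0678114761117107)) (np.float64(7.656805045113539), np.float64(0.07663269520761617))
[[-0.1314  0.9913 -0.0001]
 [ 0.9913  0.1314 -0.    ]
 [ 0.     -0.0001 -1.    ]] tool yaw 7.549106556238723
tool delta [-0.0067  0.0783 -0.    ]
```

Request:
{"method": "jog_arm", "body": {
  "deltas": [
    [[-0.002,0.02,0,-0.009,0.9],[-0.002,0.03,0,0,0.9],[-0.0016,0.0285,0,0,0.9],[0,0,0.01,0,0.9],[0,0,0.01,0,0.9],[0,0,0.01,0,0.9],[0,0,0,0,0.9],[0,0,0,0,0.9]]
  ]
}}

```text
time_s: 5.05
ee_pos: [0.5386, -0.1537, 0.1637]
tcp_rot: [-0.0, 0.654, 0.757, -0.0]
wrist_force: [0.1, -0.1, -6.9]
finger_gap: 0.17
gripper_force: 62.4
```

```bash
python3 - <<'E'
from h import *
o=sensors.get_obs(); print(o["ee_pos"],o["tcp_rot"],o["wrist_force"],o["torque"])
c,im=shot("wrist","w3"); np.save("w3c.npy",c,allow_pickle=True)
b=np.array([.5393,-.1555]); t=np.radians(8.55); R=np.array([[np.cos(t),-np.sin(t)],[np.sin(t),np.cos(t)]])
pl=[proj(c,np.r_[b+R@np.array(v),.085]) for v in [(-.0385,.0345),(.0385,.0345),(.0385,-.0345),(-.0385,-.0345)]]; print((np.array(pl)-[150,60])*3.6)
sc=optics.camera("scene"); cs=optics.calibration("scene")
K=cs["intrinsics"]; X=cs["R"]@np.array([.539,-.155,.09])+cs["t"]; u=(K@X/X[2])[:2].astype(int); print(u)
a=cv2.resize(im[60:220,150:370],(792,576),interpolation=cv2.INTER_CUBIC); cv2.imwrite("pics/w3b.png",a)
cv2.imwrite("pics/s3b.png",cv2.resize(sc[u[1]-60:u[1]+60,u[0]-80:u[0]+80],(800,600),interpolation=cv2.INTER_CUBIC))
E
```

```text
[ 0.5386 -0.1537  0.1637] [-0.0003  0.6538  0.7567 -0.0002] [ 0.0784 -0.0806 -6.8714] [ 0.0618 -0.0798  0.0347]
[[196.4428 383.624 ]
 [557.6873 383.103 ]
 [541.4848 672.3183]
 [213.4307 672.7015]]
[338 220]
```

View pics/w3b.png

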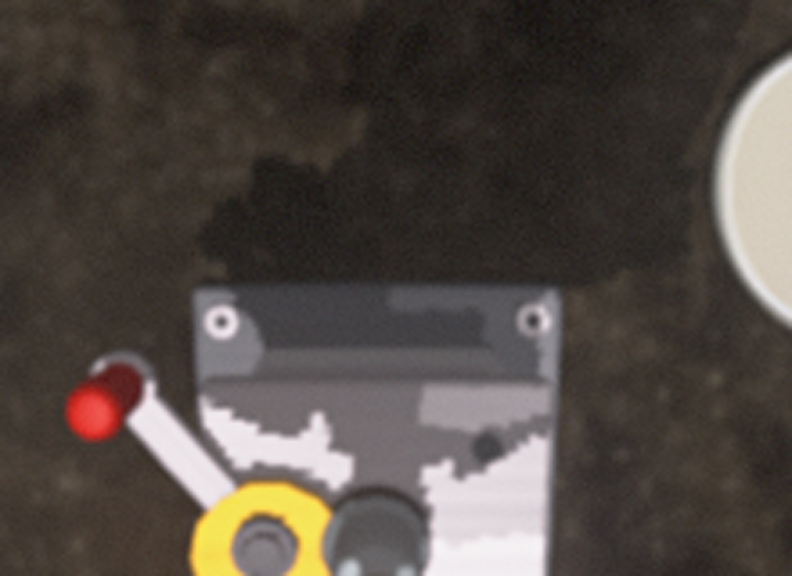

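The view from above shows the plate centred over the flange to within a pixel or two: plate edges at 200/551, flange edges at 194/558, upper edge at row 383 as predicted. Before probing I'll estimate the specimen depth from the red patch seen in the bore.

```bash
python3 - <<'E'
from h import *
c=np.load("w2c.npy",allow_pickle=True).item(); im=cv2.imread("pics/w2.png").astype(int)
B,G,Rr=im[...,0],im[...,1],im[...,2]
m=np.zeros(im.shape[:2],np.uint8); ctr=(332,193)
def poly(r,z,b): 
    a=np.linspace(0,2*np.pi,90); P=np.array([proj(c,np.r_[b[0]+r*np.cos(t),b[1]+r*np.sin(t),z]) for t in a])
    k=np.zeros((384*4,512*4),np.uint8); cv2.fillPoly(k,[np.round(P*4).astype(int)],1); return k
big=cv2.resize(im.astype(np.uint8),(2048,1536),interpolation=cv2.INTER_CUBIC).astype(int)
for b in [(.5393,-.1555),(.539,-.1551),(.5388,-.1558)]:
    rim=poly(.0175,.058,b)
    red=((big[...,2]-big[...,1]>60)|(big.min(2)>200))&(rim>0)
    res=[]
    for d in np.arange(12,42,1.):
        s=poly(.017,.058-d/1000,b)&rim; res.append(((s>0)&red).sum()/((s>0)|red).sum())
    i=np.argmax(res); print(b,12+i,np.round(res[max(0,i-3):i+4],3),red.sum()/rim.sum())
E
```

```text
(0.5393, -0.1555) 34 [0.92  0.931 0.937 0.94  0.926 0.903 0.877] 0.4565093803297328
(0.539, -0.1551) 32 [0.896 0.919 0.935 0.941 0.941 0.925 0.899] 0.47034169212190097
(0.5388, -0.1558) 34 [0.897 0.905 0.908 0.911 0.901 0.882 0.86 ] 0.4589639735664037
```

Request:
{"method": "jog_arm", "body": {
  "deltas": [
    [[0,0,0.004,0,0.9],[0,0,0.004,0,0.9],[0,0,0.002,0,0.9],[0,0,0.002,0,0.9],[0,0,0.001,0,0.9],[0,0,0.001,0,0.9],[0,0,0,0,0.9],[0,0,0,0,0.9]]
  ]
}}

```text
time_s: 5.95
ee_pos: [0.5394, -0.1537, 0.1498]
tcp_rot: [0.0, 0.654, 0.757, -0.0]
wrist_force: [-0.0, 0.1, -7.1]
finger_gap: 0.169
gripper_force: 62.4
```

Request:
{"method": "jog_arm", "body": {
  "deltas": [
    [[0,0,0.001,0,0.9],[0,0,0.001,0,0.9],[0,0,0.001,0,0.9],[0,0,0.001,0,0.9],[0,0,0.001,0,0.9],[0,0,0.001,0,0.9],[0,0,0,0,0.9],[0,0,0,0,0.9]]
  ]
}}

```text
time_s: 6.75
ee_pos: [0.5395, -0.1537, 0.1439]
tcp_rot: [0.0, 0.654, 0.757, 0.0]
wrist_force: [-0.4, -1.9, -0.0]
finger_gap: 0.168
gripper_force: 63.4
```

Request:
{"method": "jog_arm", "body": {
  "deltas": [
    [[-0.0005,0,0.002,0,0.9],[0,0,0.003,0,0.9],[0,0,0.003,0,0.9],[0,0,0.003,0,0.9],[0,0,0.003,0,0.9],[0,0,0.002,0,0.9],[0,0,0.001,0,0.9],[0,0,0,0,0.9]]
  ]
}}

```text
time_s: 7.55
ee_pos: [0.5394, -0.154, 0.1265]
tcp_rot: [-0.0, 0.654, 0.757, 0.0]
wrist_force: [1.4, -1.2, -2.1]
finger_gap: 0.173
gripper_force: 63.0
```

```bash
python3 - <<'E'
from h import *
o=sensors.get_obs(); print(o["ee_pos"],o["wrist_force"],o["torque"])
sc=optics.camera("scene"); cv2.imwrite("pics/s4b.png",cv2.resize(sc[160:280,258:418],(800,600),interpolation=cv2.INTER_CUBIC))
cs=optics.calibration("scene");K=cs["intrinsics"]
t=np.radians(8.3); R=np.array([[np.cos(t),-np.sin(t)],[np.sin(t),np.cos(t)]])
for v in [(-.0385,.0345),(.0385,.0345),(.0385,-.0345),(-.0385,-.0345)]:
    X=cs["R"]@np.r_[np.array([.5393,-.1555])+R@np.array(v),.068]+cs["t"]; print(((K@X/X[2])[:2]-[258,160])*5)
E
```

```text
[ 0.5394 -0.154   0.1265] [ 1.378  -1.2406 -2.1368] [-0.2058 -0.374  -0.0243]
[292.3517 358.5427]
[367.9301 286.7707]
[504.562  330.0021]
[434.2728 407.5293]
```

View pics/s4b.png

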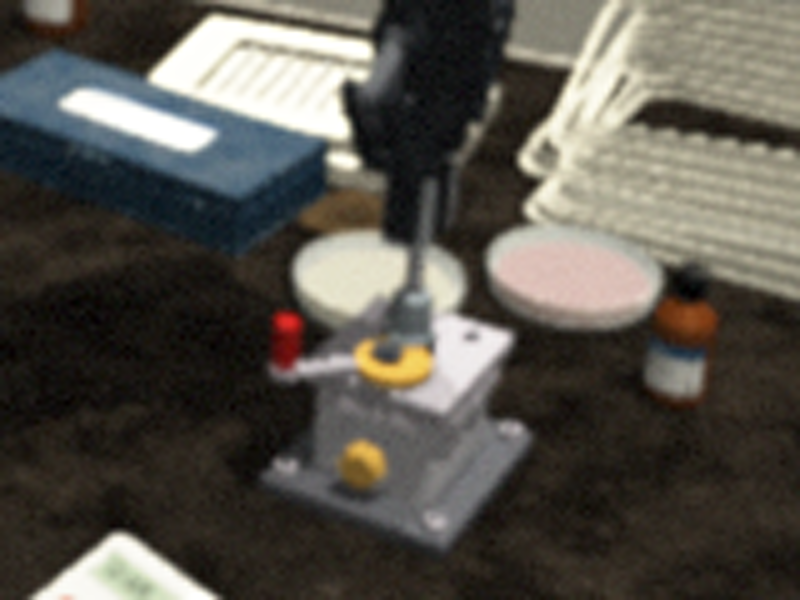

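The scene view shows the foot seated on the block, with plate corners at about (515,332) and (440,415) against predictions of (504,330) and (434,407). That is within calibration error. The lever is still open, so I'll continue probing gently.

Request:
{"method": "jog_arm", "body": {
  "deltas": [
    [[0,0,0.001,0,0.9],[0,0,0.001,0,0.9],[0,0,0.001,0,0.9],[0,0,0.001,0,0.9],[0,0,0.0005,0,0.9],[0,0,0.0005,0,0.9],[0,0,0,0,0.9],[0,0,0,0,0.9]]
  ]
}}

```text
time_s: 8.4
ee_pos: [0.5394, -0.1541, 0.1217]
tcp_rot: [-0.0, 0.654, 0.757, 0.0]
wrist_force: [1.1, -1.0, 0.2]
finger_gap: 0.173
gripper_force: 63.3
```

Request:
{"method": "jog_arm", "body": {
  "deltas": [
    [[0,0,0.0005,0,0.9],[0,0,0.0005,0,0.9],[0,0,0.0005,0,0.9],[0,0,0.0005,0,0.9],[0,0,0.0005,0,0.9],[0,0,0.0005,0,0.9],[0,0,0,0,0.9],[0,0,0,0,0.9]]
  ]
}}

```text
time_s: 9.2
ee_pos: [0.5394, -0.1541, 0.1187]
tcp_rot: [-0.0, 0.654, 0.757, -0.0]
wrist_force: [2.5, -1.7, -0.9]
finger_gap: 0.174
gripper_force: 63.3
```

Request:
{"method": "jog_arm", "body": {
  "deltas": [
    [[0,0,0.0005,0,0.9],[0,0,0.0005,0,0.9],[0,0,0.0005,0,0.9],[0,0,0.0005,0,0.9],[0,0,0,0,0.9],[0,0,0,0,0.9],[0,0,0,0,0.9],[0,0,0,0,0.9]]
  ]
}}

```text
time_s: 10.0
ee_pos: [0.5394, -0.1541, 0.1167]
tcp_rot: [-0.0, 0.654, 0.757, -0.0]
wrist_force: [2.7, -2.8, -0.7]
finger_gap: 0.173
gripper_force: 63.3
```

Request:
{"method": "jog_arm", "body": {
  "deltas": [
    [[-0.0003,0.0003,0.0005,0,0.9],[0,0,0.0005,0,0.9],[0,0,0.0005,0,0.9],[0,0,0,0,0.9],[0,0,0,0,0.9],[0,0,0,0,0.9],[0,0,0,0,0.9],[0,0,0,0,0.9]]
  ]
}}

```text
time_s: 10.8
ee_pos: [0.5395, -0.1543, 0.1152]
tcp_rot: [-0.0, 0.654, 0.757, -0.0]
wrist_force: [-0.3, -0.7, -0.6]
finger_gap: 0.174
gripper_force: 63.4
```

Request:
{"method": "jog_arm", "body": {
  "deltas": [
    [[0,0,0.0005,0,0.9],[0,0,0.0005,0,0.9],[0,0,0,0,0.9],[0,0,0,0,0.9],[0,0,0,0,0.9],[0,0,0,0,0.9],[0,0,0,0,0.9],[0,0,0,0,0.9]]
  ]
}}

```text
time_s: 11.6
ee_pos: [0.5396, -0.1544, 0.1147]
tcp_rot: [0.0, 0.654, 0.757, -0.0]
wrist_force: [-1.3, -0.9, 4.7]
finger_gap: 0.177
gripper_force: 64.2
```

Request:
{"method": "jog_arm", "body": {
  "deltas": [
    [[0,0,0.0003,0,0.9],[0,0,0,0,0.9],[0,0,0,0,0.9],[0,0,0,0,0.9],[0,0,0,0,0.9],[0,0,0,0,0.9],[0,0,0,0,0.9],[0,0,0,0,0.9]]
  ]
}}

```text
time_s: 12.4
ee_pos: [0.5397, -0.1545, 0.1146]
tcp_rot: [0.0, 0.654, 0.757, 0.0]
wrist_force: [-2.3, -0.5, 7.0]
finger_gap: 0.172
gripper_force: 64.4
```

Request:
{"method": "jog_arm", "body": {
  "deltas": [
    [[0,0,0,0,0.7],[0,0,0,0,0.6],[0,0,0,0,0.6],[0,0,0,0,0.6],[0,0,-0.01,0,0.6],[0,0,-0.02,0,0.6],[0,0,-0.02,0,0.6],[0,0,0,0,0.6]]
  ]
}}

```text
time_s: 13.2
ee_pos: [0.5413, -0.1548, 0.1672]
tcp_rot: [0.002, 0.654, 0.757, 0.001]
wrist_force: [0.3, -0.3, 0.1]
finger_gap: 0.403
gripper_force: 0.0
```

```bash
python3 - <<'E'
from h import *
o=sensors.get_obs(); print(o["ee_pos"],o["wrist_force"],o["finger_gap"])
c,im=shot("wrist","w5"); np.save("w5c.npy",c,allow_pickle=True)
for X in [(.5393,-.1555,.141),(.5393,-.1555,.068)]: print((proj(c,np.array(X))-[130,60])*3)
cv2.imwrite("pics/w5b.png",cv2.resize(im[60:260,130:390],(780,600),interpolation=cv2.INTER_CUBIC))
E
```

```text
[ 0.5413 -0.1548  0.1672] [ 0.2887 -0.3457  0.117 ] 0.4027387067878469
[362.2624 527.5808]
[364.208  415.5492]
```

View pics/w5b.png

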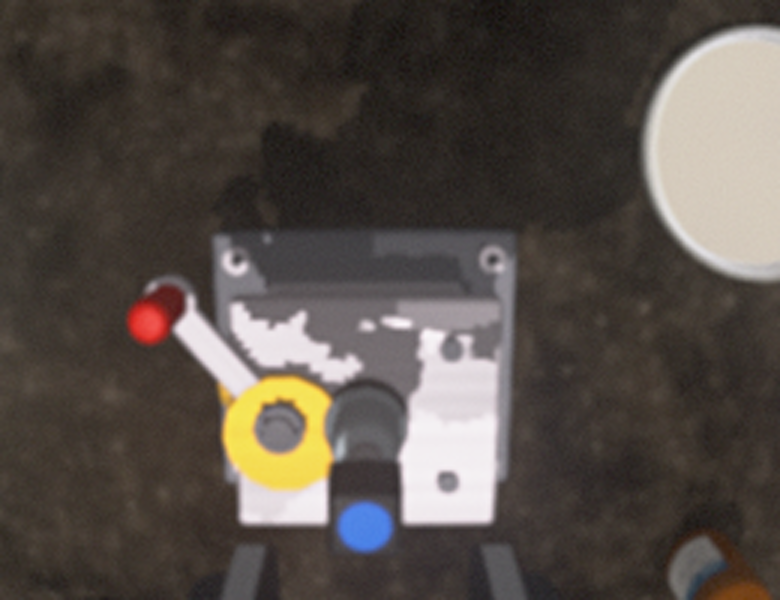

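The view shows the gauge seated over the fixture with the foot's edges parallel to the flange, the head free at (365,527), and the open lever's pin top at (150,322). I'll re-press the head once with closed fingers to make sure release didn't lift the probe, and compute the lever path.

Request:
{"method": "jog_arm", "body": {
  "deltas": [
    [[0,0,0,0,1],[0,0,0,0,1],[0,0,0,0,1],[0,0,0.005,0,1],[0,0,0.005,0,1],[0,0,0.005,0,1],[0,0,0.0025,0,1],[0,0,0,0,1]]
  ]
}}

```text
time_s: 14.05
ee_pos: [0.5394, -0.1543, 0.1459]
tcp_rot: [-0.001, 0.654, 0.757, -0.0]
wrist_force: [0.3, 0.6, -0.4]
finger_gap: -0.001
gripper_force: 0.0
```

```bash
python3 - <<'E'
from h import *
o=sensors.get_obs(); print(o["ee_pos"],o["wrist_force"],o["finger_gap"])
c=np.load("w5c.npy",allow_pickle=True).item()
f=lambda u,v,z: back(c,(u/3+130,v/3+60),z)[:2]
P=np.array([f(*p,.068) for p in [(503,298),(496,524),(240,524),(234,298)]]); print(P,P.mean(0))
for k in range(4): d=P[(k+1)%4]-P[k]; print(np.linalg.norm(d),np.degrees(np.arctan2(d[1],d[0])))
print("head",f(365,527,.140),"pin",f(150,322,.1))
for b in [(.5393,-.1555),P.mean(0)]:
  t=np.radians(8.4); R=np.array([[np.cos(t),-np.sin(t)],[np.sin(t),np.cos(t)]]); ax=b+R@[-.024,0]
  print("axis",ax)
  for q in [0,.3,.6,.9,1.1,1.25,1.3]:
    a=t+np.pi-np.radians(50)+q; print(q,ax+.046*np.array([np.cos(a),np.sin(a)]))
E
```

```text
[ 0.5394 -0.1543  0.1459] [ 0.2662  0.5741 -0.3748] -0.0010792504274658313
[[ 0.5724 -0.1158]
 [ 0.5836 -0.1839]
 [ 0.5072 -0.1952]
 [ 0.4986 -0.1267]] [ 0.5404 -0.1554]
0.06897940305211134 -80.63007840651827
0.07725712969846779 -171.59856901549824
0.06898682765127784 97.1313176978889
0.07456205103145265 8.401177918255401
head [ 0.5399 -0.1558] pin [ 0.4825 -0.1285]
axis [ 0.5156 -0.159 ]
0 [ 0.4812 -0.1285]
0.3 [ 0.4737 -0.14  ]
0.6 [ 0.4699 -0.1532]
0.9 [ 0.4703 -0.167 ]
1.1 [ 0.4727 -0.1758]
1.25 [ 0.4757 -0.182 ]
1.3 [ 0.4769 -0.184 ]
axis [ 0.5167 -0.1589]
0 [ 0.4823 -0.1284]
0.3 [ 0.4748 -0.1399]
0.6 [ 0.4711 -0.1531]
0.9 [ 0.4714 -0.1669]
1.1 [ 0.4739 -0.1757]
1.25 [ 0.4769 -0.1819]
1.3 [ 0.4781 -0.1839]
```

Request:
{"method": "jog_arm", "body": {
  "deltas": [
    [[0,0,0.0005,0,1],[0,0,0.0005,0,1],[0,0,0.0005,0,1],[0,0,0.0005,0,1],[0,0,0.0005,0,1],[0,0,0.0005,0,1],[0,0,0,0,1],[0,0,0,0,1]]
  ]
}}

```text
time_s: 14.85
ee_pos: [0.5397, -0.1544, 0.1435]
tcp_rot: [-0.0, 0.654, 0.757, -0.0]
wrist_force: [-1.3, 0.1, -0.0]
finger_gap: -0.0
gripper_force: 0.0
```

Request:
{"method": "jog_arm", "body": {
  "deltas": [
    [[0,0,0.0005,0,1],[0,0,0.0005,0,1],[0,0,0,0,1],[0,0,0,0,1],[0,0,0,0,1],[0,0,0,0,1],[0,0,0,0,1],[0,0,0,0,1]]
  ]
}}

```text
time_s: 15.65
ee_pos: [0.5397, -0.1544, 0.1425]
tcp_rot: [-0.0, 0.654, 0.757, -0.0]
wrist_force: [0.5, -0.9, -0.5]
finger_gap: -0.003
gripper_force: 0.0
```

Request:
{"method": "jog_arm", "body": {
  "deltas": [
    [[0,0,0.0005,0,1],[0,0,0.0005,0,1],[0,0,0,0,1],[0,0,0,0,1],[0,0,0,0,1],[0,0,0,0,1],[0,0,0,0,1],[0,0,0,0,1]]
  ]
}}

```text
time_s: 16.45
ee_pos: [0.5397, -0.1544, 0.1415]
tcp_rot: [-0.0, 0.654, 0.757, -0.0]
wrist_force: [0.6, -0.2, 1.4]
finger_gap: 0.001
gripper_force: 0.0
```

Request:
{"method": "jog_arm", "body": {
  "deltas": [
    [[0,0,0.0004,0,1],[0,0,0.0003,0,1],[0,0,0,0,1],[0,0,0,0,1],[0,0,0,0,1],[0,0,0,0,1],[0,0,0,0,1],[0,0,0,0,1]]
  ]
}}

```text
time_s: 17.25
ee_pos: [0.5397, -0.1544, 0.1408]
tcp_rot: [-0.0, 0.654, 0.757, -0.0]
wrist_force: [-0.3, -0.2, -0.7]
finger_gap: -0.004
gripper_force: 0.0
```

Request:
{"method": "jog_arm", "body": {
  "deltas": [
    [[0,0,0.0005,0,1],[0,0,0.0005,0,1],[0,0,0,0,1],[0,0,0,0,1],[0,0,0,0,1],[0,0,0,0,1],[0,0,0,0,1],[0,0,0,0,1]]
  ]
}}

```text
time_s: 18.05
ee_pos: [0.5398, -0.1544, 0.14]
tcp_rot: [0.0, 0.654, 0.757, 0.0]
wrist_force: [-1.7, 0.3, 4.8]
finger_gap: -0.003
gripper_force: 2.6
```

Request:
{"method": "jog_arm", "body": {
  "deltas": [
    [[0,0,0.0005,0,1],[0,0,0.0003,0,1],[0,0,0,0,1],[0,0,0,0,1],[0,0,0,0,1],[0,0,0,0,1],[0,0,0,0,1],[0,0,0,0,1]]
  ]
}}

```text
time_s: 18.85
ee_pos: [0.5399, -0.1544, 0.1397]
tcp_rot: [0.0, 0.654, 0.757, 0.0]
wrist_force: [-3.3, 0.9, 8.9]
finger_gap: 0.0
gripper_force: 4.7
```

The head was met at z ≈ 0.140 and it stayed firm, so the probe is on the specimen. Next I retreat and push the pin round with the closed fingers along the gauge's −y.

Request:
{"method": "jog_arm", "body": {
  "deltas": [
    [[0,0,-0.01,0,1],[0,0,-0.02,0,1],[0,0,-0.02,0,1],[0.02,-0.02,0,0,1],[0.02,-0.024,0,0,1],[0.02,-0.02,0,0,1],[0,0,0,0,1],[0,0,0,0,1]]
  ]
}}

```text
time_s: 19.65
ee_pos: [0.4679, -0.1043, 0.1896]
tcp_rot: [0.0, 0.653, 0.757, 0.0]
wrist_force: [0.2, -0.3, 0.1]
finger_gap: 0.001
gripper_force: 0.0
```

```bash
python3 - <<'E'
from h import *
o=sensors.get_obs(); g=np.array([.5399,-.1555]); t=np.radians(8.4); R=np.array([[np.cos(t),-np.sin(t)],[np.sin(t),np.cos(t)]])
print(o["ee_pos"],o["wrist_force"],"gauge frame TCP",R.T@(o["ee_pos"][:2]-g))
E
```

```text
[ 0.4679 -0.1043  0.1896] [ 0.187  -0.3217  0.1339] gauge frame TCP [-0.0638  0.0612]
```

Request:
{"method": "jog_arm", "body": {
  "deltas": [
    [[0,0,0.02,0,1],[0,0,0.03,0,1],[0,0,0.03,0,1],[0,0,0.02,0,1],[0,0,0.0065,0,1],[0,0,0,0,1],[-0.003,0,0,0,1],[-0.003,0,0,0,1]]
  ]
}}

```text
time_s: 20.45
ee_pos: [0.4696, -0.1108, 0.0836]
tcp_rot: [0.001, 0.654, 0.757, 0.0]
wrist_force: [0.6, -1.0, 0.3]
finger_gap: -0.001
gripper_force: 0.0
```

Request:
{"method": "jog_arm", "body": {
  "deltas": [
    [[-0.003,0,0,0,1],[-0.003,0,0,0,1],[-0.003,0,0,0,1],[-0.003,0,0,0,1],[-0.003,0,0,0,1],[-0.003,0,0,0,1],[0,0,0,0,1],[0,0,0,0,1]]
  ]
}}

```text
time_s: 21.25
ee_pos: [0.465, -0.1256, 0.0814]
tcp_rot: [-0.006, 0.653, 0.757, -0.002]
wrist_force: [-19.4, 12.1, 13.0]
finger_gap: -0.004
gripper_force: 11.6
```

Request:
{"method": "jog_arm", "body": {
  "deltas": [
    [[0.003,0,0,0,1],[0.006,0,0,0,1],[0.008,0,0,0,1],[0.008,0,0,0,1],[0.005,0,0,0,1],[0.01,0,0,0,1],[0,0,0,0,1],[0,0,0,0,1]]
  ]
}}

```text
time_s: 22.05
ee_pos: [0.4654, -0.0882, 0.0825]
tcp_rot: [0.0, 0.653, 0.757, -0.0]
wrist_force: [-0.2, -0.4, 0.3]
finger_gap: -0.004
gripper_force: 0.0
```

```bash
python3 - <<'E'
from h import *
o=sensors.get_obs(); print(o["ee_pos"],o["wrist_force"])
c,im=shot("wrist","w6"); np.save("w6c.npy",c,allow_pickle=True)
sc=optics.camera("scene")
a=cv2.resize(im[150:350,150:350],(500,500),interpolation=cv2.INTER_CUBIC); 
cv2.imwrite("pics/w6.png",im)
b=cv2.resize(sc[170:290,300:372],(300,500),interpolation=cv2.INTER_CUBIC)
a=cv2.resize(im[130:380,180:430],(500,500),interpolation=cv2.INTER_CUBIC)
cv2.imwrite("pics/w6b.png",np.hstack([a,b]))
E
```

```text
[ 0.4654 -0.0882  0.0825] [-0.1685 -0.3761  0.3066]
```

View pics/w6b.png

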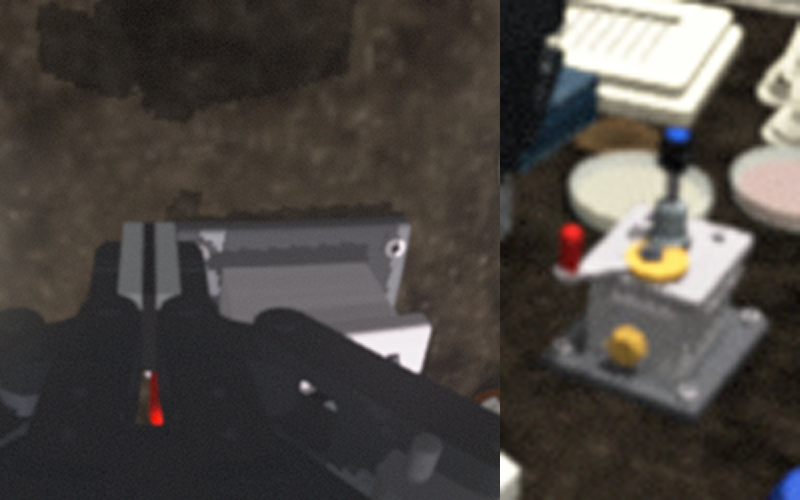

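The wrist part shows the closed fingers clear of the gauge, with the red pin just seen through the slit at (152,405). The scene part shows the gauge still seated with its plate corners unmoved, and the pin shifted slightly. The push wedged at the finger's edge, so I'll measure the lever angle and push with the pin centred on the fingers.

```bash
cat >> h.py <<'E'
from scipy.optimize import minimize_scalar
g=np.array([.5399,-.1555]); T=np.radians(8.4); RG=np.array([[np.cos(T),-np.sin(T)],[np.sin(T),np.cos(T)]])
def pin(q): a=np.pi-np.radians(50)+q; return np.array([-.024+.046*np.cos(a),.046*np.sin(a)])
def redc(im):
    i=im.astype(int); m=((i[...,2]-i[...,1]>70)&(i[...,2]-i[...,0]>70)).astype(np.uint8)
    n,l,s,c=cv2.connectedComponentsWithStats(m)
    return c,s[:,4]
def sp(q,cs=None):
    cs=cs or optics.calibration("scene"); X=cs["R"]@np.r_[g+RG@pin(q),.0875]+cs["t"]; return (cs["intrinsics"]@X/X[2])[:2]
def tg(): o=sensors.get_obs(); return RG.T@(o["ee_pos"][:2]-g),o["ee_pos"][2],o["wrist_force"]
E
python3 - <<'E'
from h import *
a=cv2.imread("pics/s4b.png"); c,s=redc(a); k=s>500; print("old",[(x/5+[258,160],n) for x,n in zip(c[k],s[k])])
im=optics.camera("scene"); cv2.imwrite("pics/s6.png",im); c,s=redc(im); k=s>10; print("new",[(x,n) for x,n in zip(c[k],s[k])])
for q in np.arange(0,1.3,.1): print(round(q,2),sp(q),pin(q))
print(tg())
E
```

```text
old [(array([337.9514, 219.883 ]), np.int32(478880)), (array([315.4707, 227.1788]), np.int32(1114))]
new [(array([255.4891, 191.4935]), np.int32(196496)), (array([249.6316, 139.1316]), np.int32(38)), (array([316.6744, 228.0233]), np.int32(43)), (array([238.3043, 233.913 ]), np.int32(23))]
0.0 [313.6203 227.1497] [-0.0536  0.0352]
0.1 [314.1572 228.248 ] [-0.0569  0.0321]
0.2 [314.9    229.3344] [-0.06    0.0287]
0.3 [315.8438 230.3975] [-0.0627  0.0249]
0.4 [316.9813 231.4259] [-0.065   0.0209]
0.5 [318.3031 232.4082] [-0.0668  0.0167]
0.6 [319.7972 233.3334] [-0.0683  0.0124]
0.7 [321.4495 234.1907] [-0.0693  0.0079]
0.8 [323.2435 234.97  ] [-0.0699  0.0033]
0.9 [325.1608 235.662 ] [-0.07   -0.0013]
1.0 [327.1812 236.258 ] [-0.0696 -0.0058]
1.1 [329.2828 236.7508] [-0.0688 -0.0104]
1.2 [331.4423 237.134 ] [-0.0676 -0.0148]
(array([-0.0639,  0.077 ]), np.float64(0.08248958189001805), array([-0.3691,  0.7384, -0.3219]))
```

Request:
{"method": "jog_arm", "body": {
  "deltas": [
    [[-0.01,0.003,0,0,1],[-0.015,0.003,0,0,1],[0,0,0,0,1],[-0.006,-0.002,0,0,1],[-0.004,-0.003,0,0,1],[-0.004,-0.002,0,0,1],[0,0,0,0,1],[0,0,0,0,1]]
  ]
}}

```text
time_s: 23.0
ee_pos: [0.4699, -0.1274, 0.0825]
tcp_rot: [0.0, 0.654, 0.757, -0.0]
wrist_force: [-0.6, 0.7, -0.2]
finger_gap: -0.004
gripper_force: 0.5
```

```bash
python3 - <<'E'
from h import *
im=optics.camera("scene"); cv2.imwrite("pics/s7.png",im); c,s=redc(im); print([x for x,n in zip(c,s) if 10<n<100]); print(tg())
E
```

```text
[array([249.6316, 139.1316]), array([318.7561, 230.5366]), array([237.8462, 231.5385])]
(array([-0.0649,  0.0381]), np.float64(0.08254539091284423), array([-0.2339,  1.1764,  0.9215]))
```

Request:
{"method": "jog_arm", "body": {
  "deltas": [
    [[-0.003,-0.001,0,0,1],[-0.003,-0.001,0,0,1],[-0.003,-0.001,0,0,1],[-0.003,-0.001,0,0,1],[-0.003,-0.0005,0,0,1],[-0.003,-0.0005,0,0,1],[0,0,0,0,1],[0,0,0,0,1]]
  ]
}}

```text
time_s: 23.85
ee_pos: [0.4683, -0.1463, 0.0827]
tcp_rot: [0.001, 0.654, 0.757, 0.0]
wrist_force: [-0.5, -0.4, -0.1]
finger_gap: -0.004
gripper_force: 0.0
```

```bash
python3 - <<'E'
from h import *
im=optics.camera("scene"); cv2.imwrite("pics/s8.png",im); c,s=redc(im); print([x for x,n in zip(c,s) if 10<n<100]); print(tg())
E
```

```text
[array([249.6316, 139.1316]), array([238. , 231.5]), array([325.0789, 234.6842])]
(array([-0.0695,  0.0197]), np.float64(0.08269501093052227), array([-0.1858, -0.5376, -0.3989]))
```

Request:
{"method": "jog_arm", "body": {
  "deltas": [
    [[-0.002,0,0,0,1],[-0.002,0,0,0,1],[-0.002,0,0,0,1],[-0.002,0,0,0,1],[-0.002,0.0005,0,0,1],[-0.002,0.0005,0,0,1],[-0.001,0,0,0,1],[0,0,0,0,1]]
  ]
}}

```text
time_s: 24.7
ee_pos: [0.4707, -0.1587, 0.0824]
tcp_rot: [0.0, 0.654, 0.757, -0.0]
wrist_force: [-1.0, 1.8, -0.5]
finger_gap: -0.005
gripper_force: 0.5
```

Request:
{"method": "jog_arm", "body": {
  "deltas": [
    [[-0.001,0.0005,0,0,1],[-0.001,0.0005,0,0,1],[-0.001,0,0,0,1],[-0.001,0,0,0,1],[-0.0005,0,0,0,1],[0,0,0,0,1],[0,0,0,0,1],[0,0,0,0,1]]
  ]
}}

```text
time_s: 25.5
ee_pos: [0.4724, -0.1629, 0.0825]
tcp_rot: [0.0, 0.654, 0.757, 0.0]
wrist_force: [0.1, 1.9, -0.6]
finger_gap: -0.003
gripper_force: 0.5
```

```bash
python3 - <<'E'
from h import *
im=optics.camera("scene"); cv2.imwrite("pics/s9.png",im); c,s=redc(im); print([x for x,n in zip(c,s) if 10<n<100]); print(tg())
print(sp(1.1),sp(1.25))
E
```

```text
[array([249.6923, 139.2051]), array([238. , 231.5]), array([332.8293, 236.6585])]
(array([-0.0679,  0.0026]), np.float64(0.08256111199695736), array([ 0.8685,  0.9095, -0.9416]))
[329.2828 236.7508] [332.5362 237.283 ]
```

Request:
{"method": "jog_arm", "body": {
  "deltas": [
    [[-0.0005,0,0,0,1],[-0.0005,0,0,0,1],[-0.0005,0,0,0,1],[-0.0005,0,0,0,1],[-0.0005,0,0,0,1],[0,0,0,0,1],[0,0,0,0,1],[0,0,0,0,1]]
  ]
}}

```text
time_s: 26.35
ee_pos: [0.4726, -0.1653, 0.0825]
tcp_rot: [0.0, 0.654, 0.757, -0.0]
wrist_force: [0.9, 1.4, -0.5]
finger_gap: -0.002
gripper_force: 0.9
```

Request:
{"method": "jog_arm", "body": {
  "deltas": [
    [[-0.0005,0,0,0,1],[-0.0005,0,0,0,1],[-0.0005,0,0,0,1],[0,0,0,0,1],[0,0,0,0,1],[0,0,0,0,1],[0,0,0,0,1],[0,0,0,0,1]]
  ]
}}

```text
time_s: 27.15
ee_pos: [0.4727, -0.1668, 0.0825]
tcp_rot: [-0.0, 0.654, 0.757, -0.0]
wrist_force: [1.7, 1.3, 0.2]
finger_gap: -0.004
gripper_force: 0.5
```

```bash
python3 - <<'E'
from h import *
im=optics.camera("scene"); cv2.imwrite("pics/s10.png",im); c,s=redc(im); print([x for x,n in zip(c,s) if 10<n<100]); print(tg())
E
```

```text
[array([249.6923, 139.2051]), array([238. , 231.5]), array([334.8837, 236.9302])]
(array([-0.0681, -0.0014]), np.float64(0.08248217146013008), array([0.2398, 1.6857, 1.6037]))
```

Request:
{"method": "jog_arm", "body": {
  "deltas": [
    [[-0.0005,0,0,0,1],[-0.0005,0,0,0,1],[0,0,0,0,1],[0,0,0,0,1],[0,0,0,0,1],[0,0,0,0,1],[0,0,0,0,1],[0,0,0,0,1]]
  ]
}}

```text
time_s: 28.0
ee_pos: [0.4729, -0.1678, 0.0825]
tcp_rot: [-0.0, 0.654, 0.757, -0.0]
wrist_force: [0.9, 2.6, -0.5]
finger_gap: -0.0
gripper_force: 0.8
```

```bash
python3 - <<'E'
from h import *
im=optics.camera("scene"); c,s=redc(im); print([x for x,n in zip(c,s) if 10<n<100]); print(tg(), [(q,sp(q)) for q in (1.2,1.25,1.3)])
cv2.imwrite("pics/s11.png",im)
a=cv2.resize(im[170:270,290:390],(600,600),interpolation=cv2.INTER_CUBIC); cv2.imwrite("pics/s11b.png",a)
E
```

```text
[array([249.6923, 139.2051]), array([238.0667, 232.1333]), array([335.1707, 236.878 ])]
(array([-0.068 , -0.0023]), np.float64(0.0824486744571077), array([1.8275, 2.0016, 0.1103])) [(1.2, array([331.4423, 237.134 ])), (1.25, array([332.5362, 237.283 ])), (1.3, array([333.6356, 237.4028]))]
```

View pics/s11b.png

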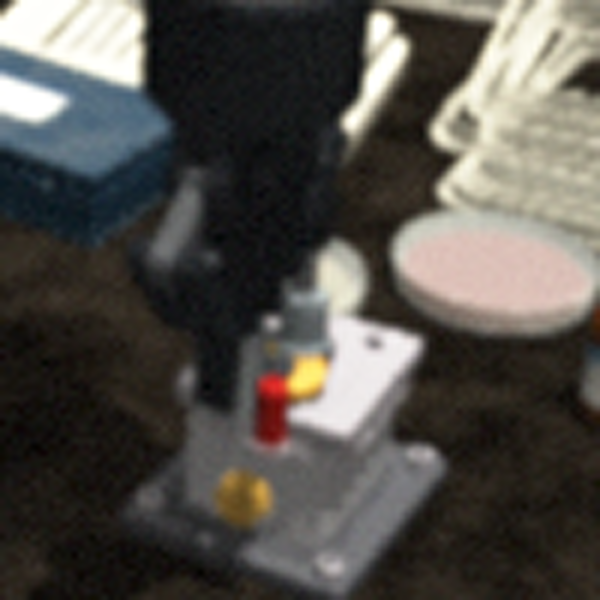

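The scene crop shows the lever fully over, with its pin at (272,410), and the foot flat on the block. I'll retreat.

Request:
{"method": "jog_arm", "body": {
  "deltas": [
    [[0.003,0,0,0,1],[0.01,-0.005,0,0,1],[0.02,-0.01,0,0,1],[0,0,-0.02,0,1],[0,0,-0.04,0,1],[0,0,-0.04,0,1],[0,0,-0.02,0,1],[0,0,0,0,1]]
  ]
}}

```text
time_s: 28.85
ee_pos: [0.4542, -0.1372, 0.2053]
tcp_rot: [0.002, 0.654, 0.757, 0.001]
wrist_force: [1.3, 0.7, -0.0]
finger_gap: -0.0
gripper_force: 0.0
```

```bash
python3 - <<'E'
from h import *
im=optics.camera("scene"); c,s=redc(im); print([x for x,n in zip(c,s) if 10<n<100]); print(tg())
cw,w=shot("wrist","w12")
print(proj(cw,np.r_[g+RG@pin(1.25),.1]),[x for x,n in zip(*redc(w)) if 10<n<600])
a=im[170:270,290:390]; a=cv2.resize(a,(400,400),interpolation=cv2.INTER_CUBIC); b=cv2.resize(w[130:330,200:400],(400,400),interpolation=cv2.INTER_CUBIC)
cv2.imwrite("pics/f.png",np.hstack([a,b]))
E
```

```text
[array([249.6316, 139.1316]), array([237.8462, 231.4615]), array([335.1628, 236.6512])]
(array([-0.0828,  0.0309]), np.float64(0.20349909071993072), array([-0.0445,  1.007 , -0.3681]))
[271.2077 245.3185] [array([223.2716,  10.7284]), array([168.3421, 142.0526]), array([271.7573, 245.3204]), array([471.2667, 375.8   ])]
```

View pics/f.png

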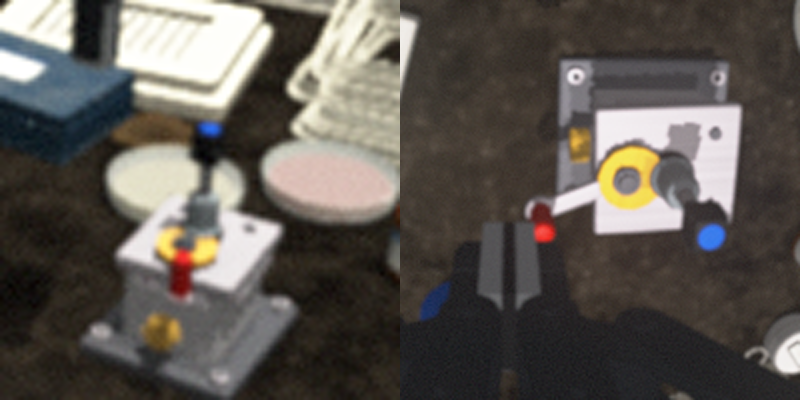

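Both views show the gauge seated, the lever at its stop (pin within 0.6 px of the 1.25 rad prediction), and the arm clear.

```bash
python3 -c "
from station import order
print(order.hand_in())"
```

```text
the job is handed in; nothing more can be done
None
```

The job is handed in: the gauge stands seated on the fixture, the probe was pressed onto the specimen with about 9 N, and the lever is fully over at its stop. The hand-in returned no verdict, and I could not measure the probe's contact force after letting go.

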